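# Fetch the border block from behind the hand stamps

### The job

Move the three hand stamps out of the way from the storage rack into the aluminium tray, all three standing upright in it together, and only then fetch the long border block from behind them and lay it carved face up and lengthwise, centred on the dark rubber pad of the carving board; then put each stamp back upright on the same cork square of the rack that it came from, centred. Keep the stamps and the block from tipping over, and do not shift the jar or the tool cup.

Things in the scene. Friction and masses are not known exactly. Their poses are not given: they have to be found in the camera images.
- stamp_square: Hand stamp: square, 46 x 46 mm, wooden base 28 mm high with a plain round upright wooden handle, 22 mm in diameter, in the middle of it; 90 mm tall in all, about 0.12 kg. Grip it by the handle, from above. Starts upright on one of the rack's three cork squares, its sides parallel to the square's within about 6 degrees. Origin: centre of the underside, z up along the handle.
- stamp_round: Hand stamp: round, 48 mm in diameter, wooden base 28 mm high with a plain round upright wooden handle, 22 mm in diameter, in the middle of it; 90 mm tall in all, about 0.12 kg. Grip it by the handle, from above. Starts upright on one of the rack's three cork squares. Origin: centre of the underside, z up along the handle.
- stamp_oblong: Hand stamp: oblong, 50 mm (its x) by 26 mm (its y), wooden base 28 mm high with a plain round upright wooden handle, 22 mm in diameter, in the middle of it; 90 mm tall in all, about 0.12 kg. Grip it by the handle, from above. Starts upright on one of the rack's three cork squares, its long side along the rack's x within about 6 degrees. Origin: centre of the underside, z up along the handle.
- border_block: Flat wooden block, 150 mm (its x) by 44 mm (its y), 28 mm high, upper face carved with diamonds between two lines; about 0.15 kg. Starts on the rack right behind the stamps, its length along the rack's y; no finger fits in the gap of about 8 mm between stamps and block. Origin: centre of the underside, z up.
- rack: Fixed plywood rack, 170 mm deep (its x, away from the robot) by 220 mm wide (y), deck 10 mm above the table. Back lip 35 mm high, inner face at x = 79 mm (47 mm behind the block); end lips 22 mm high; front open. Three flush cork squares, 56 x 54 mm, centres at x = -45, y = -60, 0, 60 mm, each under a stamp; the block starts at x = 10, y = 0. Origin: centre of the underside, at table height.
- tray: Fixed shallow open aluminium tray, 230 mm (its x) by 100 mm (its y), rim 18 mm high, walls 4 mm, floor 4 mm thick; empty at the start. Left or right of the rack, its length roughly along the robot's forward direction. Origin: centre of the underside, at table height.
- board: Fixed carving board of dark wood, 210 mm (its x) by 110 mm (its y), top 16 mm above the table, with a flush dark rubber pad, 160 mm (x) by 54 mm (y), in the middle. A light batten across each end stands 10 mm above the top; 186 mm free between them. On the other side of the rack from the tray. Origin: centre of the underside, at table height.
- jar: Bystander: small closed amber jar with a black cap, 48 mm in diameter, 58 mm high, loose, between the robot and the rack. Leave it alone. Origin: centre of the underside.
- tool_cup: Bystander: steel cup, 64 mm in diameter and 90 mm high, with carving tools standing in it up to 158 mm high; loose, behind and right of the rack. Leave it alone. Origin: centre of the underside.

How it is judged:
By the outcome, as a careful person would: the job done as asked, in the order asked, and still so for the second after the job is handed in, with the robot touching nothing.
It also fails if it takes over 133 s, if anything falls off the work surface, if the arm or the gripper's body presses on something with over 40 N, if the wrist force passes 120 N, or if a joint passes its speed limit or range.

### The arm

A 6-joint arm with a two-finger parallel gripper is mounted at the origin on the work surface. World frame = base frame: x ahead of the robot, y to its left, z up, the work surface at z = 0. Lengths are in m, angles in degrees, forces in N, time in s.
With the tool pointing down it reaches from about 0.35 to 0.85 m from the base axis. Payload 8.1 kg.
Tool frame: the origin (TCP) lies between the finger pads; the fingertips stand 8 mm ahead of it and the grasp point (between the pads) lies 11 mm behind it; z points along the fingers, y is the line along which they close (so a half turn about z gives the same grasp; the last joint's range is limited). The gripper opens to 85 mm and grips with 20 to 120 N. Pads are 22 mm wide; open, the fingers measure 114 mm over their backs; the gripper's body (76 mm by 85 mm) begins 54 mm behind the grasp point. The pads swing forward as they close: fully open they stand 13 mm farther back than shut.
Start: joints at [-80.352, 7.471, 85.268, -0, 87.261, -4.893], TCP at [0.151, -0.581, 0.239] pointing down, gripper open.
Joint ranges: [-169.43, 169.43], [-51.17, 129.36], [1.28, 143.12], [-76.62, 256.62], [0, 156.53], [-152.29, 152.29]. Speed limits (degrees/s): [136.94, 136.94, 159.86, 180, 180, 180].

### API

Orientations are given as [roll, pitch, yaw] about the fixed x, y, z axes, in that order (R = Rz(yaw) Ry(pitch) Rx(roll)).
In Python, from bench import arm gives the robot as it stands.
- The arm moves only by the tool jog_arm, never from a script. Its argument "moves" is text: rows parted by semicolons, each of 7 numbers parted by spaces: the shift along the world's x, y, z in m, then the turn, a rotation vector about the world's x, y, z in degrees, then the opening, from -1 (shut) to 1 (fully open). In form: dx dy dz rx ry rz gripper; .... A call has 1 to 20 rows; each row shifts and turns the commanded pose from where the row before left it; what a row does not reach is not made up. A row lasts 1/10 s, in which the tool goes at most 50 mm and 8.59 degrees, less where a joint would pass 70% of its speed; a pose out of reach is approached as far as the arm can. A call is refused whole if a number of a shift passes 0.05 or a number of a turn 8.59, either way. A call with a gripper value outside its range is refused whole. The fingers move at their own pace and stop on an object; the grip force is fixed at half the most. Time passes only in rows, so rows that do not move let the fingers close. It gives the time, the measured TCP pose, the force, the opening and the grip force at its end, in the units of the state.
- arm.state(): the state, without advancing time (a new reading comes with each control period).
- arm.read_camera(name): name is "side" or "top"; returns the picture (420x560x3 uint8, red, green, blue); there is no depth.
- arm.camera_info(name): a dict with "fovy" (degrees; the focal length in pixels is half the picture's height over the tangent of half this angle, whatever the lens; pixels are square), "cx", "cy" (the principal point, pixels), "k1" (the pictures are not rectified: a ray, as slopes to the right and down, at radius r is drawn at 1 + k1 r^2 times it, then the intrinsics apply), "position" and "attitude" of the camera in the world. Camera axes: x right, y down, z forward; pixel columns grow to the right and rows downward; lengths in m; the calibration is good to about 2 mm. A picture is of the moment at which its call begins. camera_info takes no time and is no camera call.
- arm.finish_job(): hands the job in; it is judged then, once.
Trained networks look in the newest picture that a camera, given by its name, has taken for a name from the list of things; names that differ only in an ending like _2 or _b are one class to them, and where a whole thing is asked for, a point or a joint stands for the part that bears it (a point fixed in the world has none). Each returns a list of dicts, best first, with "conf" (0 to 1); they miss things now and then, are a little off and sometimes report something else, mostly with a low value. They report only what shows in the picture. A call takes as long as a camera call.
- arm.regions_of(target, camera): "pixels" (420x560 bool, what is visible of it) and "box" ([left, top, right, bottom] in pixels, round what is visible of it).
- arm.place_of(target, camera): "pixel" ([column, row] in pixels: a listed point, or the origin of a listed thing).
The state is a dict: "time_s": time; "q": joint angles; "joint_vel": joint speeds; "joint_efforts": joint torques, N m; "tool_pos": TCP position; "ee_rot": TCP orientation; "ft_force": force on the tool from outside, world axes, zero at the start; "moment": the same for the moment, N m; "width": opening from 0.0 (shut) to 1.0 (fully open); "grasp_force": force on a finger pad.
Only numpy, scipy, OpenCV 4.12 (cv2) and the standard library are available. Lean on these libraries where they do the work, as an engineer would, in place of code of your own. Each camera call takes 0.05 s, during which the arm holds its last target. There are 200 camera calls.

## Working session

There is one attempt and no reset: what is moved stays moved. The work goes in short steps, Python scripts to look and compute and a tool call to move; the robot and the scene stay as the last step left them, time stands still between calls to the robot, and variables do not carry over. Pictures are saved under pics/ and viewed, at most 14 in all, crops included, and the job is handed in when it is done.

Besides the shell and the picture viewer there is one more tool, called after ">>>" by a JSON object that holds its "name" and its "arguments". jog_arm: Moves the arm, as the interface text tells. Its arguments: {"type":"object","properties":{"moves":{"type":"string"}},"required":["moves"]}

```bash
ls; mkdir -p pics
python3 - <<'E'
from bench import arm
import cv2
print(arm.state())
for n in ("side","top"):
    print(n,arm.camera_info(n)); cv2.imwrite(f"pics/{n}0.png",arm.read_camera(n)[:,:,::-1])
E
```

```text
pics
{'time_s': 0.0, 'q': array([-8.03520758e+01,  7.51711993e+00,  8.53305518e+01, -3.64375616e-04,
        8.72594107e+01, -4.89362822e+00]), 'joint_vel': array([ 0.08028471,  0.02295059, -0.10843427,  0.03288766,  0.00949914,
        0.07896894]), 'joint_efforts': array([-8.16645388e-04, -5.69409406e+01, -5.00544655e+01, -2.26589937e-04,
        1.49416085e-02,  1.53008511e-05]), 'tool_pos': array([ 0.15057313, -0.58024786,  0.23821123]), 'ee_rot': array([-1.79893277e+02, -8.77218366e-03,  1.45415620e+01]), 'ft_force': array([ 0.69241405, -0.08259088,  0.13498664]), 'moment': array([-0.03856406, -0.00648151, -0.01581999]), 'grasp_force': 0.0, 'width': 1.0022678627987733}
side {'fovy': 48.94316756773238, 'cx': 282.83047905596663, 'cy': 211.86044077634915, 'k1': -0.14937916259911035, 'position': array([ 0.24398652, -0.51718037,  0.71868917]), 'attitude': array([-136.82422514,   -0.71695776,  -29.80837156])}
top {'fovy': 57.23904992866386, 'cx': 283.0281263397987, 'cy': 208.8733332609415, 'k1': -0.02384195766097223, 'position': array([ 0.41297852, -0.01567702,  0.9257565 ]), 'attitude': array([-170.86486204,    2.28972922,  -89.33988121])}
```

View pics/top0.png

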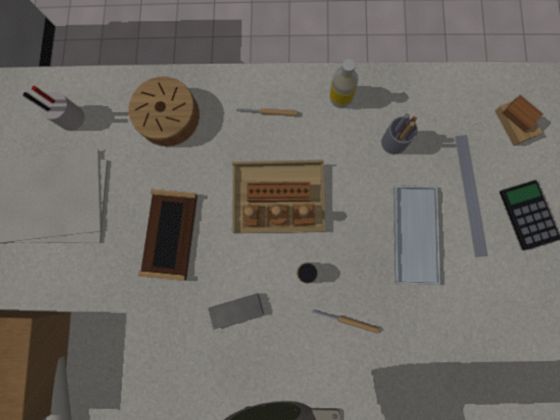

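View pics/side0.png

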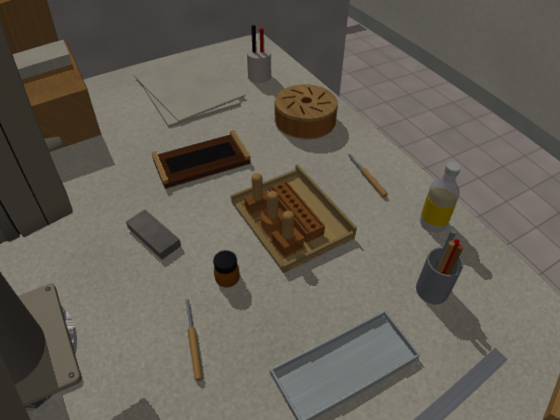

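The top view shows the rack at (279,197), board at (169,235) to the left (+y), tray at (417,235) to the right, jar at (307,272), and cup at (397,137). The side view shows the same layout, with three handles at about (257,183), (272,203) and (288,222).

```bash
cat > h.py <<'E'
import numpy as np, cv2
from scipy.spatial.transform import Rotation as R
from scipy.optimize import least_squares
from bench import arm
class Cam:
    def __init__(s,n):
        i=arm.camera_info(n); s.f=210/np.tan(np.radians(i["fovy"]/2)); s.c=np.array([i["cx"],i["cy"]]); s.k=i["k1"]
        s.p=np.array(i["position"]); s.R=R.from_euler("xyz",i["attitude"],degrees=True).as_matrix()
    def proj(s,X):
        v=(np.atleast_2d(X)-s.p)@s.R; u=v[:,:2]/v[:,2:]
        return u*(1+s.k*(u**2).sum(1,keepdims=True))*s.f+s.c
    def ray(s,px):
        d=(np.atleast_2d(px)-s.c)/s.f; u=d.copy()
        for _ in range(20): u=d/(1+s.k*(u**2).sum(1,keepdims=True))
        return np.c_[u,np.ones(len(u))]@s.R.T
    def at(s,px,z):
        r=s.ray(px); return s.p+r*((z-s.p[2])/r[:,2])[:,None]
C={n:Cam(n) for n in("top","side")}
def tri(pt,ps):
    A=[];b=[]
    for n,p in(("top",pt),("side",ps)):
        r=C[n].ray(p)[0]; r/=np.linalg.norm(r); P=np.eye(3)-np.outer(r,r); A.append(P); b.append(P@C[n].p)
    x=np.linalg.lstsq(np.vstack(A),np.hstack(b),rcond=None)[0]
    return x,[float(np.linalg.norm(A[i]@x-b[i])) for i in(0,1)]
E
python3 - <<'E'
from h import *
import pickle
np.set_printoptions(precision=4,suppress=True)
N=["stamp_square","stamp_round","stamp_oblong","border_block","rack","tray","board","jar","tool_cup"]
im={n:arm.read_camera(n) for n in C}; D={}
for t in N:
    for n in C:
        p=arm.place_of(t,n); r=arm.regions_of(t,n); D[t,n]=(p,r)
        print(t,n,[(np.round(q["pixel"],1),round(q["conf"],2)) for q in p][:3],[(np.round(q["box"]),round(q["conf"],2),int(q["pixels"].sum())) for q in r][:2])
    try: print("   tri",tri(D[t,"top"][0][0]["pixel"],D[t,"side"][0][0]["pixel"]))
    except Exception as e: print(e)
pickle.dump((im,D),open("d0.pkl","wb"))
def up(n,a,b,c,d,k): return cv2.resize(im[n][b:d,a:c,::-1],None,fx=k,fy=k,interpolation=cv2.INTER_CUBIC)
A=up("top",225,150,335,240,5); B=up("side",220,155,370,275,4)
cv2.imwrite("pics/t1.png",cv2.convertScaleAbs(A,alpha=1.6)); cv2.imwrite("pics/s1.png",cv2.convertScaleAbs(B,alpha=1.6))
E
```

```text
stamp_square top [(array([304.7, 215.9]), 0.83)] [(array([296., 202., 318., 225.]), 0.73, 409)]
stamp_square side [(array([286.9, 244.8]), 0.83)] [(array([271., 210., 303., 258.]), 0.71, 906)]
   tri (array([ 0.5425, -0.0296,  0.0153]), [0.00015401296474861295, 0.00015401296474823405])
stamp_round top [(array([277.6, 215.9]), 0.88)] [(array([269., 203., 288., 225.]), 0.72, 353)]
stamp_round side [(array([274.4, 227.1]), 0.73)] [(array([261., 194., 286., 235.]), 0.98, 644)]
   tri (array([0.547 , 0.0349, 0.0005]), [0.003114516470883493, 0.003114516470884003])
stamp_oblong top [(array([251.7, 217.4]), 0.57)] [(array([241., 207., 259., 222.]), 0.69, 273)]
stamp_oblong side [(array([259. , 207.4]), 0.67), (array([274.3, 228.4]), 0.61)] [(array([248., 173., 269., 213.]), 0.7, 599)]
   tri (array([0.5431, 0.0973, 0.0043]), [0.003885700476146872, 0.0038857004761464957])
border_block top [] [(array([247., 180., 312., 203.]), 0.74, 1211)]
border_block side [] [(array([272., 181., 324., 241.]), 0.86, 1274)]
list index out of range
rack top [(array([278. , 198.7]), 0.97), (array([278.4, 214.3])
[... 616 characters left out ...]
 188.]), 0.64, 3069)]
   tri (array([ 0.4959,  0.3029, -0.0023]), [0.0015083412034874765, 0.0015083412034882554])
jar top [(array([306.7, 270.5]), 0.81)] [(array([297., 262., 318., 286.]), 0.62, 353), (array([245., 178., 312., 202.]), 0.5, 1310)]
jar side [(array([227.6, 278.1]), 0.84)] [(array([213., 250., 240., 289.]), 0.86, 748)]
   tri (array([ 0.4123, -0.0344, -0.0008]), [0.0014832231209600069, 0.0014832231209596914])
tool_cup top [(array([392.3, 141.1]), 0.93)] [(array([383., 115., 416., 154.]), 0.89, 989)]
tool_cup side [(array([431.6, 292.3]), 0.6)] [(array([415., 231., 465., 302.]), 0.69, 2152)]
   tri (array([ 0.7361, -0.2489, -0.0102]), [0.001044544416240565, 0.00104454441624142])
```

View pics/t1.png

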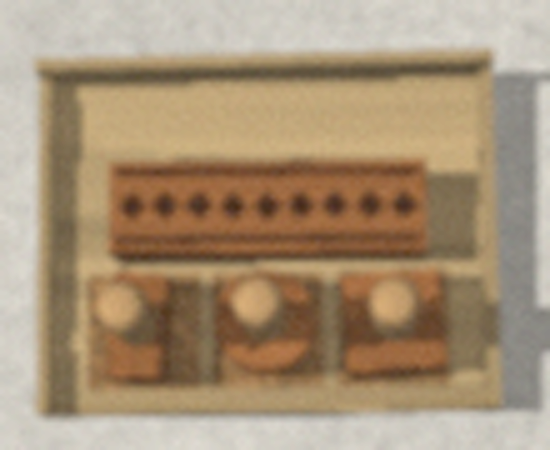

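View pics/s1.png

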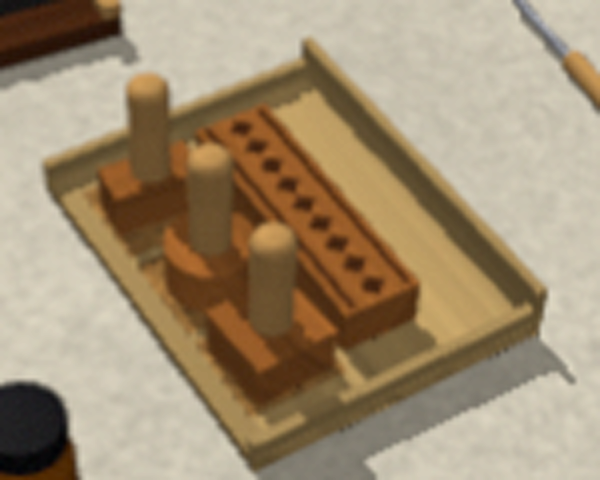

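The crops resolve three handles (oblong at +y, round in the middle, square at -y), with the block behind them and cork visible at their feet. Next I'll fit wireframe models to image edges in both views.

```bash
cat > fit.py <<'E'
from h import *
from scipy.optimize import minimize
def rect(lx,ly,z,cx=0,cy=0): 
    x,y=lx/2,ly/2; P=[(cx-x,cy-y,z),(cx+x,cy-y,z),(cx+x,cy+y,z),(cx-x,cy+y,z)]
    return [(P[i],P[(i+1)%4]) for i in range(4)]
def grads(ims,s):
    G={}
    for n,im in ims.items():
        g=cv2.GaussianBlur(im.astype(np.float32),(0,0),s)
        G[n]=[cv2.Sobel(g,cv2.CV_32F,1,0),cv2.Sobel(g,cv2.CV_32F,0,1)]
    return G
def score(p,edges,G,z0):
    c,s=np.cos(p[2]),np.sin(p[2]); tot=0
    for n in G:
        for a,b in edges:
            t=np.linspace(.04,.96,25)[:,None]; X=np.array(a)*(1-t)+np.array(b)*t
            W=np.c_[p[0]+c*X[:,0]-s*X[:,1],p[1]+s*X[:,0]+c*X[:,1],X[:,2]+z0]
            u=C[n].proj(W).astype(np.float32); d=u[-1]-u[0]; m=np.array([-d[1],d[0]])/np.hypot(*d)
            g=[cv2.remap(k,u[:,0].copy(),u[:,1].copy(),cv2.INTER_CUBIC)[:,0] for k in G[n]]
            v=np.abs(np.mean(g[0]*m[0]+g[1]*m[1],0)).max()
            tot+=np.sqrt(v)
    return -tot
def fit(ims,edges,p0,z0=0.):
    p=np.array(p0,float)
    for s,st in((2.5,.006),(1.2,.003),(.8,.0015)):
        G=grads(ims,s); S=[p]+[p+np.eye(3)[i]*(st if i<2 else st*8)*sg for i in range(3) for sg in(1,)]
        r=minimize(score,p,(edges,G,z0),method="Nelder-Mead",options=dict(initial_simplex=S,xatol=1e-5,fatol=1e-4)); p=r.x
    return p,r.fun
TRAY=rect(.230,.100,.018)+rect(.222,.092,.018)
BOARD=rect(.160,.054,.016)+rect(.210,.110,.016)[::2]
RACKF=rect(.170,.220,0)[3:]+rect(.17,.22,0)[:0]
CORK=sum((rect(.056,.054,.010,-.045,y) for y in(-.06,0,.06)),[])
BLOCK=rect(.150,.044,.028)
E
python3 - <<'E'
from fit import *
import pickle
np.set_printoptions(precision=4,suppress=True)
ims,D=pickle.load(open("d0.pkl","rb"))
def run(nm,E,p0,z0=0):
    ps=[]
    for k,I in(("both",ims),("top",{"top":ims["top"]}),("side",{"side":ims["side"]})):
        p,f=fit(I,E,p0,z0); ps.append(p); print(nm,k,p[:2],round(np.degrees(p[2]),2),round(f,1))
    return ps[0]
tr=run("tray",TRAY,(.502,-.2885,0)); bd=run("board",BOARD,(.496,.303,-.12))
bk=run("block",BLOCK,(.605,.034,1.57),.010)
for z in(-.002,0,.002,.004): print("blockz",z,[fit(ims,BLOCK,bk,.01+z)[1]])
c,s=np.cos(bk[2]-np.pi/2),np.sin(bk[2]-np.pi/2)
rk0=(bk[0]-c*.01,bk[1]-s*.01,bk[2]-np.pi/2)
rk=run("rack+cork",CORK+RACKF,rk0)
for nm,a,b in(("obl",(121,307),(148,90)),("rnd",(256,303),(210,163)),("sq",(393,305),(273,240))):
    pt=np.array([225,150])+(np.array(a)+.5)/5-.5; ps=np.array([220,155])+(np.array(b)+.5)/4-.5
    x,e=tri(pt,ps); d=x[:2]-rk[:2]; th=rk[2]
    print(nm,x,e,"in rack",d@[np.cos(th),np.sin(th)],d@[-np.sin(th),np.cos(th)])
V={}
for n in C:
    V[n]=cv2.resize(ims[n][:,:,::-1],None,fx=4,fy=4,interpolation=cv2.INTER_CUBIC); V[n]=cv2.convertScaleAbs(V[n],alpha=1.5)
    for E,p,z in((TRAY,tr,0),(BOARD,bd,0),(BLOCK,bk,.01),(CORK+rect(.17,.22,0),rk,0)):
        c,s=np.cos(p[2]),np.sin(p[2])
        for a,b in E:
            W=[(p[0]+c*q[0]-s*q[1],p[1]+s*q[0]+c*q[1],q[2]+z) for q in(a,b)]
            u=((C[n].proj(W)+.5)*4-.5); cv2.line(V[n],*[tuple(int(round(k)) for k in q) for q in u],(0,255,0),1)
cv2.imwrite("pics/ft.png",cv2.resize(V["top"][600:1160,520:1800],(800,350),interpolation=cv2.INTER_AREA))
cv2.imwrite("pics/fs.png",cv2.resize(V["side"][480:1680,560:1700],(760,600)[:2],interpolation=cv2.INTER_AREA))
E
```

```text
tray both [ 0.5021 -0.2931] -0.18 -127.5
tray top [ 0.5024 -0.2948] -1.12 -61.5
tray side [ 0.5018 -0.2919] -0.36 -72.1
board both [0.4973 0.2987] -4.89 -121.4
board top [0.4963 0.2979] -4.82 -62.1
board side [0.4981 0.3005] -4.92 -62.6
block both [0.5992 0.0351] 90.75 -69.2
block top [0.5957 0.0336] 90.89 -36.1
block side [0.5994 0.0359] 90.74 -36.2
blockz -0.002 [np.float64(-67.83424377441406)]
blockz 0 [np.float64(-69.2273178100586)]
blockz 0.002 [np.float64(-70.20020294189453)]
blockz 0.004 [np.float64(-70.38091278076172)]
rack+cork both [0.5917 0.0428] 1.01 -176.5
rack+cork top [0.5922 0.0422] 1.25 -97.4
rack+cork side [0.5906 0.0442] 1.23 -82.0
obl [0.5418 0.0937 0.0962] [0.0008783298518131545, 0.0008783298518132194] in rack -0.048934782686898305 0.051834989324955
rnd [0.5442 0.0345 0.0951] [0.001033120056755644, 0.0010331200567547094] in rack -0.04759147370982695 -0.00743870907649019
sq [ 0.5436 -0.0255  0.0976] [0.0014465935076471807, 0.0014465935076475335] in rack -0.049224272347313816 -0.06744968826108767
```

View pics/ft.png

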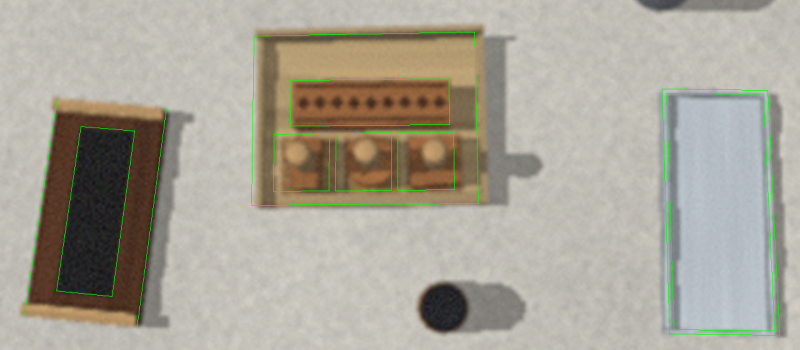

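View pics/fs.png

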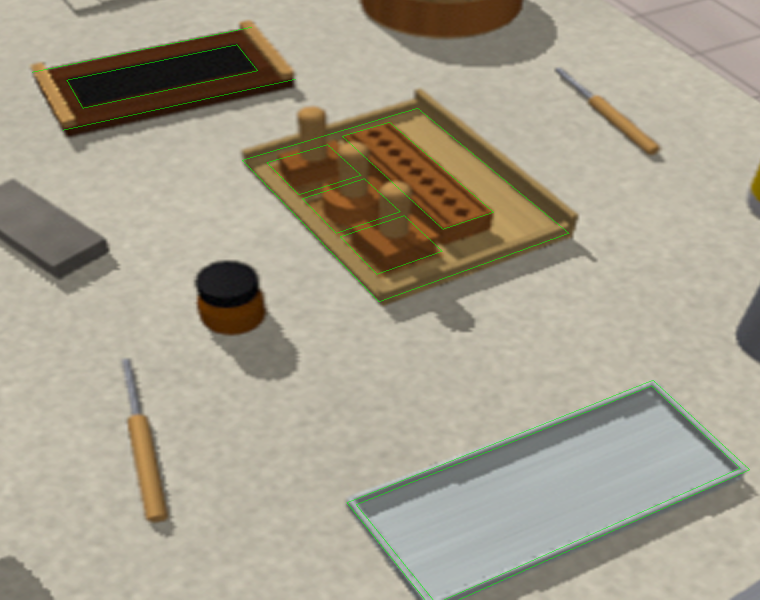

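The tray, board and block fits sit on the image edges. The rack fit slid about 7 mm in +y: the green line is at column 476 and the true edge at 484. The handles and block both put the rack at about (0.590, 0.035) with yaw 1°. I'll refit the corks once they're empty. Moving now.

>>> {"name": "jog_arm", "arguments": {"moves": "0.02 0.029 0 0 0 4 0;0.02 0.029 0 0 0 4 0;0.02 0.029 0 0 0 4 0;0.02 0.029 0 0 0 4 0;0.02 0.029 0 0 0 4 0;0.02 0.029 0 0 0 4 0;0.02 0.029 0 0 0 4 0;0.02 0.029 0 0 0 4 0;0.02 0.029 0 0 0 4 0;0.02 0.029 0 0 0 4 0;0.02 0.029 0 0 0 4 0;0.02 0.029 0 0 0 4 0;0.02 0.029 0 0 0 4 0;0.02 0.029 0 0 0 4 0;0.02 0.029 0 0 0 4 0;0.02 0.029 0 0 0 4 0;0.02 0.029 0 0 0 4 0;0.02 0.029 0 0 0 4 0;0.02 0.03 0 0 0 4 0;0 0 0 0 0 0 0"}}

```text
time_s: 4.0
tool_pos: [0.5321, -0.0254, 0.2392]
ee_rot: [180.0, -0.1, 90.9]
ft_force: [-0.8, -0.1, 0.2]
width: 0.502
grasp_force: 0.0
```

>>> {"name": "jog_arm", "arguments": {"moves": "0.006 0 -0.02 0 0 0 0;0.006 0 -0.02 0 0 0 0;0 0 -0.02 0 0 0 0;0 0 -0.02 0 0 0 0;0 0 -0.02 0 0 0 0;0 0 -0.02 0 0 0 0;0 0 -0.02 0 0 0 0;0 0 -0.015 0 0 0 0;0 0 -0.015 0 0 0 0;0 0 0 0 0 0 0;0 0 0 0 0 0 -1;0 0 0 0 0 0 -1;0 0 0 0 0 0 -1;0 0 0 0 0 0 -1;0 0 0 0 0 0 -1;0 0 0 0 0 0 -1;0 0 0 0 0 0 -1;0 0 0 0 0 0 -1"}}

```text
time_s: 5.8
tool_pos: [0.5433, -0.0288, 0.07]
ee_rot: [179.9, 0.0, 90.5]
ft_force: [-0.8, 0.5, 6.1]
width: 0.252
grasp_force: 59.2
```

>>> {"name": "jog_arm", "arguments": {"moves": "0 0 0.01 0 0 0 -1;0 0 0.03 0 0 0 -1;0 0 0.03 0 0 0 -1;0 0 0.03 0 0 0 -1;0.002 -0.02 0.02 0 0 0 -1;0.003 -0.03 0 0 0 0 -1;0.003 -0.03 0 0 0 0 -1;0.003 -0.03 0 0 0 0 -1;0.003 -0.03 0 0 0 0 -1;0.003 -0.03 0 0 0 0 -1;0.003 -0.03 0 0 0 0 -1;0.003 -0.03 0 0 0 0 -1;0.003 -0.025 0 0 0 0 -1;0.002 -0.01 -0.01 0 0 0 -1;0 0 -0.02 0 0 0 -1;0 0 -0.02 0 0 0 -1;0 0 -0.02 0 0 0 -1;0 0 0 0 0 0 -1;0 0 0 0 0 0 -1"}}

```text
time_s: 7.7
tool_pos: [0.5702, -0.2928, 0.1186]
ee_rot: [-179.9, -0.1, 90.6]
ft_force: [0.5, -0.7, -0.9]
width: 0.245
grasp_force: 58.9
```

Run:
```python
from h import *
np.set_printoptions(precision=4,suppress=True)
im={n:arm.read_camera(n) for n in C}
p=[arm.place_of("stamp_square",n) for n in C]
print(p)
print(tri(p[0][0]["pixel"],p[1][0]["pixel"]),arm.state()["tool_pos"])
A=cv2.resize(im["top"][170:300,370:470,::-1],None,fx=4,fy=4,interpolation=2);B=cv2.resize(im["side"][280:420,240:440,::-1],None,fx=4,fy=4,interpolation=2)[:520]
v=np.zeros((560,1200,3),np.uint8);v[:520,:400]=A;v[:520,400:]=B
cv2.imwrite("pics/g1.png",cv2.resize(v,None,fx=.66,fy=.66))
```

```text
[[{'pixel': [420.6, 200.7], 'conf': 0.9}, {'pixel': [392.8, 141.1], 'conf': 0.56}], [{'pixel': [384.3, 331.1], 'conf': 0.89}]]
(array([ 0.572 , -0.2911,  0.0577]), [0.0006698761527966689, 0.0006698761527973981]) [ 0.5715 -0.2941  0.121 ]
```

View pics/g1.png

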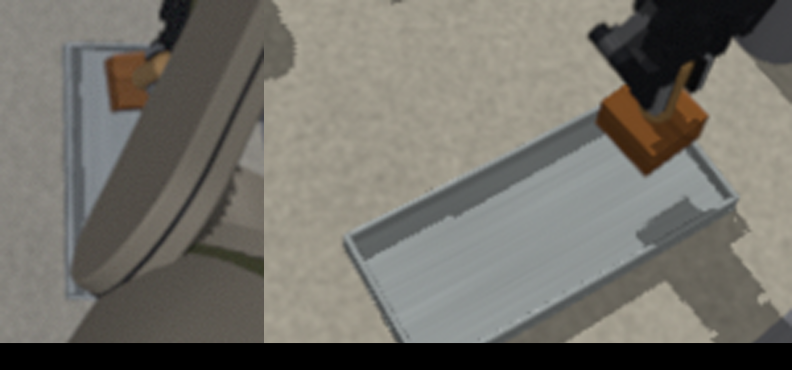

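The held stamp is over the far end of the tray, inside the rim, upright, and 3 mm to +y of the TCP. Lowering and releasing.

>>> {"name": "jog_arm", "arguments": {"moves": "0 0 -0.02 0 0 0 -1;0 0 -0.02 0 0 0 -1;0 0 -0.01 0 0 0 -1;0 0 -0.004 0 0 0 -1;0 0 0 0 0 0 -1;0 0 0 0 0 0 -1"}}

```text
time_s: 8.5
tool_pos: [0.5713, -0.2942, 0.0665]
ee_rot: [179.9, 0.0, 90.5]
ft_force: [0.3, -0.4, -1.0]
width: 0.249
grasp_force: 58.9
```

>>> {"name": "jog_arm", "arguments": {"moves": "0 0 -0.001 0 0 0 -1;0 0 -0.001 0 0 0 -1;0 0 0 0 0 0 -1"}}

```text
time_s: 8.8
tool_pos: [0.5712, -0.2941, 0.064]
ee_rot: [179.9, 0.0, 90.5]
ft_force: [0.8, -0.3, 1.2]
width: 0.248
grasp_force: 59.1
```

>>> {"name": "jog_arm", "arguments": {"moves": "0 0 0 0 0 0 -0.2;0 0 0 0 0 0 0;0 0 0 0 0 0 0;0 0 0.03 0 0 0 0;0 0 0.04 0 0 0 0;0 0.02 0.03 0 0 0 0;-0.003 0.035 0 0 0 0 0;-0.004 0.035 0 0 0 0 0;-0.004 0.035 0 0 0 0 0;-0.004 0.035 0 0 0 0 0;-0.004 0.035 0 0 0 0 0;-0.004 0.035 0 0 0 0 0;-0.004 0.035 0 0 0 0 0;0 0.035 0 0 0 0 0;0 0.028 0 0 0 0 0;0 0 0 0 0 0 0;0 0 0 0 0 0 0"}}

```text
time_s: 10.5
tool_pos: [0.5436, 0.0345, 0.1633]
ee_rot: [-180.0, 0.0, 90.6]
ft_force: [-0.2, -0.5, 0.2]
width: 0.501
grasp_force: 0.0
```

Run:
```python
from h import *
s=arm.state(); print(s["tool_pos"],s["ee_rot"],s["time_s"])
```

```text
[0.5435898  0.03454    0.16329036] [-1.79997357e+02  2.13103679e-02  9.06361958e+01] 10.5
```

Grasp the round stamp and lift it.

>>> {"name": "jog_arm", "arguments": {"moves": "0 0 -0.02 0 0 0 0;0 0 -0.025 0 0 0 0;0 0 -0.025 0 0 0 0;0 0 -0.015 0 0 0 0;0 0 -0.008 0 0 0 0;0 0 0 0 0 0 0;0 0 0 0 0 0 -1;0 0 0 0 0 0 -1;0 0 0 0 0 0 -1;0 0 0 0 0 0 -1;0 0 0 0 0 0 -1;0 0 0 0 0 0 -1;0 0 0 0 0 0 -1"}}

```text
time_s: 11.8
tool_pos: [0.5449, 0.0341, 0.0718]
ee_rot: [179.8, 0.0, 90.5]
ft_force: [-0.1, -0.1, 5.6]
width: 0.247
grasp_force: 59.4
```

>>> {"name": "jog_arm", "arguments": {"moves": "0 0 0.01 0 0 0 -1;0 0 0.03 0 0 0 -1;0 0 0.03 0 0 0 -1;0 0 0.03 0 0 0 -1;-0.003 -0.02 0.02 0 0 0 -1;-0.005 -0.036 0 0 0 0 -1;-0.005 -0.036 0 0 0 0 -1;-0.005 -0.036 0 0 0 0 -1;-0.005 -0.036 0 0 0 0 -1;-0.005 -0.036 0 0 0 0 -1;-0.005 -0.036 0 0 0 0 -1;-0.005 -0.036 0 0 0 0 -1;-0.005 -0.036 0 0 0 0 -1;0 -0.018 0 0 0 0 -1;0 0 -0.02 0 0 0 -1;0 0 -0.03 0 0 0 -1;0 0 -0.03 0 0 0 -1;0 0 -0.03 0 0 0 -1;0 0 -0.01 0 0 0 -1;0 0 0 0 0 0 -1"}}

```text
time_s: 13.8
tool_pos: [0.4997, -0.2905, 0.0687]
ee_rot: [-179.8, -0.1, 90.6]
ft_force: [-0.8, 0.5, -0.5]
width: 0.248
grasp_force: 58.9
```

>>> {"name": "jog_arm", "arguments": {"moves": "0 0 -0.002 0 0 0 -1;0 0 -0.001 0 0 0 -1;0 0 0 0 0 0 -1;0 0 0 0 0 0 -1"}}

```text
time_s: 14.2
tool_pos: [0.5013, -0.2921, 0.0684]
ee_rot: [179.9, 0.1, 90.5]
ft_force: [0.4, 0.6, 0.2]
width: 0.244
grasp_force: 58.9
```

>>> {"name": "jog_arm", "arguments": {"moves": "0 0 -0.001 0 0 0 -1;0 0 -0.001 0 0 0 -1;0 0 0 0 0 0 -1;0 0 0 0 0 0 -1"}}

```text
time_s: 14.6
tool_pos: [0.5009, -0.292, 0.0658]
ee_rot: [180.0, 0.0, 90.5]
ft_force: [-1.3, 0.2, 4.2]
width: 0.247
grasp_force: 59.5
```

>>> {"name": "jog_arm", "arguments": {"moves": "0 0 0 0 0 0 -0.2;0 0 0 0 0 0 0;0 0 0 0 0 0 0;0 0 0.03 0 0 0 0;0 0 0.04 0 0 0 0;0.003 0.026 0.03 0 0 0 0;0.004 0.036 0 0 0 0 0;0.004 0.036 0 0 0 0 0;0.004 0.036 0 0 0 0 0;0.004 0.036 0 0 0 0 0;0.004 0.036 0 0 0 0 0;0.004 0.036 0 0 0 0 0;0.004 0.036 0 0 0 0 0;0.004 0.036 0 0 0 0 0;0.004 0.036 0 0 0 0 0;0.004 0.036 0 0 0 0 0;0 0 0 0 0 0 0;0 0 0 0 0 0 0"}}

```text
time_s: 16.4
tool_pos: [0.5435, 0.0949, 0.1651]
ee_rot: [-180.0, 0.0, 90.7]
ft_force: [-0.1, 0.2, -1.2]
width: 0.498
grasp_force: 0.0
```

>>> {"name": "jog_arm", "arguments": {"moves": "0 0 -0.02 0 0 0 0;0 0 -0.025 0 0 0 0;0 0 -0.025 0 0 0 0;0 0 -0.015 0 0 0 0;0 0 -0.01 0 0 0 0;0 0 0 0 0 0 0;0 0 0 0 0 0 -1;0 0 0 0 0 0 -1;0 0 0 0 0 0 -1;0 0 0 0 0 0 -1;0 0 0 0 0 0 -1;0 0 0 0 0 0 -1;0 0 0 0 0 0 -1;0 0 0 0 0 0 -1"}}

```text
time_s: 17.8
tool_pos: [0.5444, 0.0943, 0.0713]
ee_rot: [179.9, -0.0, 90.5]
ft_force: [-1.1, -0.1, 6.5]
width: 0.245
grasp_force: 59.4
```

>>> {"name": "jog_arm", "arguments": {"moves": "0 0 0.01 0 0 0 -1;0 0 0.03 0 0 0 -1;0 0 0.03 0 0 0 -1;0 0 0.03 0 0 0 -1;-0.004 -0.026 0.02 0 0 0 -1;-0.012 -0.04 0 0 0 0 -1;-0.012 -0.04 0 0 0 0 -1;-0.012 -0.04 0 0 0 0 -1;-0.012 -0.04 0 0 0 0 -1;-0.012 -0.04 0 0 0 0 -1;-0.012 -0.04 0 0 0 0 -1;-0.012 -0.04 0 0 0 0 -1;-0.012 -0.04 0 0 0 0 -1;-0.012 -0.04 0 0 0 0 -1;0 0 -0.03 0 0 0 -1;0 0 -0.03 0 0 0 -1;0 0 -0.03 0 0 0 -1;0 0 -0.025 0 0 0 -1;0 0 -0.005 0 0 0 -1;0 0 0 0 0 0 -1"}}

```text
time_s: 19.8
tool_pos: [0.431, -0.2911, 0.0697]
ee_rot: [-179.9, -0.1, 90.5]
ft_force: [1.1, -0.2, -0.4]
width: 0.252
grasp_force: 59.0
```

>>> {"name": "jog_arm", "arguments": {"moves": "0 0 -0.002 0 0 0 -1;0 0 -0.002 0 0 0 -1;0 0 0 0 0 0 -1;0 0 0 0 0 0 -1"}}

```text
time_s: 20.2
tool_pos: [0.4321, -0.2921, 0.0671]
ee_rot: [179.9, 0.0, 90.5]
ft_force: [-0.5, -0.6, -1.1]
width: 0.244
grasp_force: 59.1
```

>>> {"name": "jog_arm", "arguments": {"moves": "0 0 -0.001 0 0 0 -1;0 0 -0.001 0 0 0 -1;0 0 0 0 0 0 -1;0 0 0 0 0 0 -1"}}

```text
time_s: 20.6
tool_pos: [0.432, -0.2922, 0.0653]
ee_rot: [180.0, 0.0, 90.5]
ft_force: [-1.4, 1.4, 5.7]
width: 0.246
grasp_force: 59.9
```

>>> {"name": "jog_arm", "arguments": {"moves": "0 0 0 0 0 0 -0.2;0 0 0 0 0 0 0;0 0 0 0 0 0 0;0 0 0.03 0 0 0 0;0 0 0.04 0 0 0 0;0 0 0.04 0 0 0 0.5;-0.02 -0.03 0.03 0 0 0 0.5;-0.03 -0.03 0 0 0 0 0.5;-0.03 -0.03 0 0 0 0 0.5;-0.03 -0.03 0 0 0 0 0.5;-0.03 -0.03 0 0 0 0 0.5;-0.03 -0.03 0 0 0 0 0.5;-0.03 -0.03 0 0 0 0 0.5;-0.02 -0.03 0 0 0 0 0.5;0 0 0 0 0 0 0.5"}}

```text
time_s: 22.1
tool_pos: [0.2085, -0.5346, 0.204]
ee_rot: [-179.9, 0.1, 90.3]
ft_force: [0.1, 0.6, 1.1]
width: 0.751
grasp_force: 0.0
```

```bash
cat > look.py <<'E'
from fit import *
import pickle,sys
np.set_printoptions(precision=4,suppress=True)
def run(ims,nm,E,p0,z0=0):
    for k,I in(("both",ims),("top",{"top":ims["top"]}),("side",{"side":ims["side"]})):
        p,f=fit(I,E,p0,z0); print(nm,k,p[:2],round(np.degrees(p[2]),2),round(f,1))
        if k=="both": r=p
    return r
def view(ims,L,boxes,f):
    vs=[]
    for n,(a,b,c,d) in boxes.items():
        V=cv2.convertScaleAbs(cv2.resize(ims[n][:,:,::-1],None,fx=4,fy=4,interpolation=cv2.INTER_CUBIC),alpha=1.5)
        for E,p,z in L:
            cc,s=np.cos(p[2]),np.sin(p[2])
            for q0,q1 in E:
                W=[(p[0]+cc*q[0]-s*q[1],p[1]+s*q[0]+cc*q[1],q[2]+z) for q in(q0,q1)]
                u=((C[n].proj(W)+.5)*4-.5); cv2.line(V,*[tuple(int(round(k)) for k in q) for q in u],(0,255,0),1)
        v=V[b*4:d*4,a*4:c*4]; vs.append(cv2.resize(v,(400,int(400*v.shape[0]/v.shape[1])),interpolation=cv2.INTER_AREA))
    h=max(v.shape[0] for v in vs); vs=[cv2.copyMakeBorder(v,0,h-v.shape[0],0,0,0) for v in vs]
    cv2.imwrite(f,np.hstack(vs))
E
python3 - <<'E'
from look import *
ims={n:arm.read_camera(n) for n in C}
pickle.dump(ims,open("d1.pkl","wb"))
s=arm.state(); print(s["tool_pos"],s["time_s"])
for t in("stamp_square","stamp_round","stamp_oblong","border_block"):
    p=[arm.place_of(t,n) for n in C]
    try: print(t,tri(p[0][0]["pixel"],p[1][0]["pixel"]))
    except Exception: print(t,p)
bk=run(ims,"block",BLOCK,(.599,.035,1.585),.010)
rk=run(ims,"cork",CORK,(.5895,.035,.016))
view(ims,[(BLOCK,bk,.01),(CORK,rk,0)],{"top":(225,150,335,240),"side":(220,155,370,275)},"pics/r2.png")
E
```

```text
[ 0.211  -0.532   0.2038] 22.2
stamp_square (array([ 0.5689, -0.2887,  0.0112]), [0.0006633610130072842, 0.0006633610130071548])
stamp_round (array([ 0.4974, -0.2949,  0.0145]), [0.001993393620264648, 0.0019933936202639183])
stamp_oblong (array([ 0.4297, -0.2905,  0.0037]), [0.004348023479957111, 0.004348023479957282])
border_block (array([0.604 , 0.0434, 0.0031]), [0.0018548017382170178, 0.0018548017382169445])
block both [0.5992 0.0351] 90.68 -72.9
block top [0.5957 0.0337] 90.88 -36.6
block side [0.5995 0.036 ] 90.57 -39.9
cork both [0.594  0.0417] 0.8 -157.9
cork top [0.5928 0.0401] 0.68 -82.1
cork side [0.5955 0.0426] 0.03 -82.3
```

View pics/r2.png

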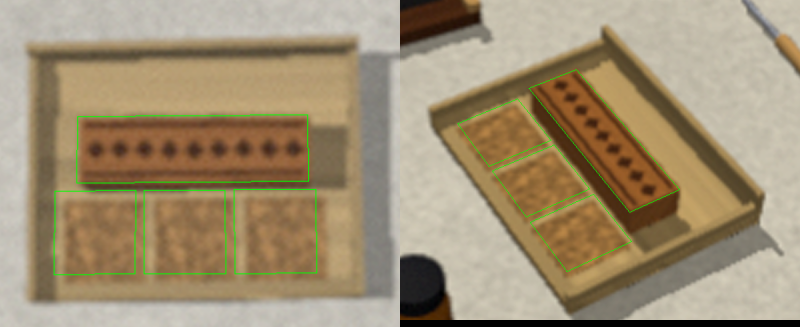

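The corks are clear and all three stamps stand in the tray. The cork outline has locked on one gap too far to +y, because the unsigned edges alias. I'll refit it with signed edges (cork darker than deck) and redo the board with only its pad as a check.

```bash
cat >> look.py <<'E'
def sscore(p,cents,lx,ly,z,G,sgn):
    c,s=np.cos(p[2]),np.sin(p[2]); tot=0
    for n in G:
        for cx,cy in cents:
            for a,b in rect(lx,ly,z,cx,cy):
                t=np.linspace(.08,.92,25)[:,None]; X=np.array(a)*(1-t)+np.array(b)*t
                o=np.array([X[:,0].mean()-cx,X[:,1].mean()-cy,0]); o/=np.linalg.norm(o); Y=X+o*.001
                f=lambda X:C[n].proj(np.c_[p[0]+c*X[:,0]-s*X[:,1],p[1]+s*X[:,0]+c*X[:,1],X[:,2]]).astype(np.float32)
                u=f(X); d=f(Y)-u; m=d/np.linalg.norm(d,axis=1,keepdims=True)
                g=[cv2.remap(k,u[:,0].copy(),u[:,1].copy(),cv2.INTER_CUBIC)[:,0].mean(1) for k in G[n]]
                tot+=sgn*np.mean(g[0]*m[:,0]+g[1]*m[:,1])
    return -tot
def sfit(ims,cents,lx,ly,z,p0,sgn=1):
    p=np.array(p0,float)
    for s in(2.5,1.2):
        S=[p]+[p+np.eye(3)[i]*(.004 if i<2 else .02) for i in range(3)]
        r=minimize(sscore,p,(cents,lx,ly,z,grads(ims,s),sgn),method="Nelder-Mead",options=dict(initial_simplex=S,xatol=1e-5,fatol=1e-3)); p=r.x
    return p,r.fun
def srun(ims,nm,*a,**k):
    for q,I in(("top",{"top":ims["top"]}),("side",{"side":ims["side"]}),("both",ims)):
        p,f=sfit(I,*a,**k); print(nm,q,p[:2],round(np.degrees(p[2]),2),round(f,1))
    return p
CC=[(-.045,y) for y in(-.06,0,.06)]
E
python3 - <<'E'
from look import *
ims=pickle.load(open("d1.pkl","rb"))
rk=srun(ims,"cork",CC,.056,.054,.010,(.5895,.035,.016))
bd=srun(ims,"pad",[(0,0)],.160,.054,.016,(.497,.299,-.085))
bk=run(ims,"block",BLOCK,(.597,.034,1.585),.0105)
for y in(-.06,0,.06):
    c,s=np.cos(rk[2]),np.sin(rk[2]); print(y,rk[0]-c*.045-s*y,rk[1]-s*.045+c*y)
view(ims,[(rect(.16,.054,.016),bd,0),(CORK,rk,0)],{"top":(130,150,335,290),"side":(140,115,370,275)},"pics/r3.png")
E
```

```text
cork top [0.5752 0.0344] 1.19 -475.2
cork side [0.574  0.0362] 1.47 -550.9
cork both [0.5743 0.0352] 1.39 -995.7
pad top [0.5105 0.2982] -4.67 -180.5
pad side [0.4888 0.3277] -4.7 -349.9
pad both [0.4853 0.3011] -4.75 -390.6
block both [0.5991 0.0348] 90.72 -73.3
block top [0.5957 0.0337] 90.88 -36.6
block side [0.5993 0.0356] 90.57 -39.9
-0.06 0.5308195339534666 -0.025850602322871334
0 0.5293614452997756 0.03413167820628142
0.06 0.5279033566460846 0.09411395873543418
```

View pics/r3.png

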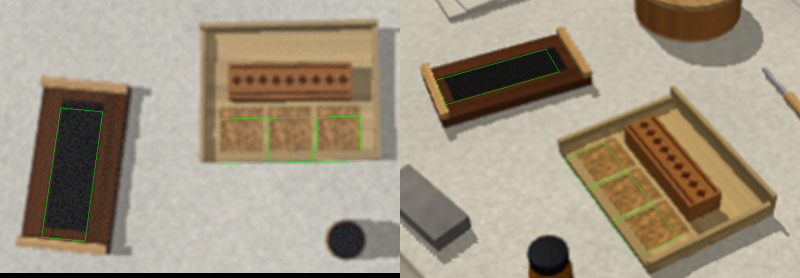

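```bash
sed -i 's|tot+=sgn\*np.mean(g\[0\]\*m\[:,0\]+g\[1\]\*m\[:,1\])|tot+=np.tanh(sgn*np.mean(g[0]*m[:,0]+g[1]*m[:,1])/CL)|; s|fatol=1e-3|fatol=1e-5|; s|^CC=|CL=15.\nCC=|' look.py
python3 - <<'E'
import look
from look import *
ims=pickle.load(open("d1.pkl","rb"))
for look.CL in(8.,20.):
    rk=srun(ims,"cork",CC,.056,.054,.010,(.5885,.035,.016))
    bd=srun(ims,"pad",[(0,0)],.160,.054,.016,(.497,.299,-.085))
for y in(-.06,0,.06):
    c,s=np.cos(rk[2]),np.sin(rk[2]); print(y,rk[0]-c*.045-s*y,rk[1]-s*.045+c*y)
view(ims,[(rect(.16,.054,.016),bd,0),(CORK,rk,0)],{"top":(130,150,335,290),"side":(140,115,370,275)},"pics/r4.png")
E
```

```text
cork top [0.587  0.0352] 1.01 -12.0
cork side [0.5887 0.0375] 1.88 -12.0
cork both [0.5876 0.0361] 0.98 -23.9
pad top [0.4964 0.2993] -4.79 -4.0
pad side [0.4982 0.3014] -4.75 -4.0
pad both [0.4971 0.3   ] -4.8 -8.0
cork top [0.5871 0.035 ] 1.05 -11.0
cork side [0.5768 0.0364] 1.18 -9.4
cork both [0.5765 0.0356] 1.06 -18.7
pad top [0.4965 0.2994] -4.83 -3.7
pad side [0.4982 0.3014] -4.87 -3.8
pad both [0.4972 0.3   ] -4.92 -7.4
-0.06 0.5325666345469405 -0.025187189283963518
0 0.5314615116605151 0.03480263238109812
0.06 0.5303563887740897 0.09479245404615975
```

View pics/r4.png

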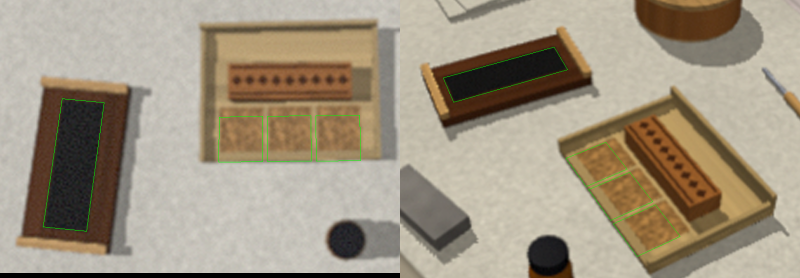

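Both outlines now sit on the pad in both views: board at (0.497, 0.300), yaw -4.85°. The CL=8 cork fit of (0.5876, 0.036) agrees with where I picked the stamps. Now for the block.

>>> {"name": "jog_arm", "arguments": {"moves": "0.02 0.03 0 0 0 0 0.5;0.02 0.03 0 0 0 0 0.5;0.02 0.03 0 0 0 0 0.5;0.02 0.03 0 0 0 0 0.5;0.02 0.03 0 0 0 0 0.5;0.02 0.03 0 0 0 0 0.5;0.02 0.03 0 0 0 0 0.5;0.02 0.03 0 0 0 0 0.5;0.02 0.03 0 0 0 0 0.5;0.02 0.03 0 0 0 0 0.5;0.02 0.03 0 0 0 0 0.5;0.02 0.03 0 0 0 0 0.5;0.02 0.03 0 0 0 0 0.5;0.02 0.03 0 0 0 0 0.5;0.02 0.03 0 0 0 0 0.5;0.02 0.03 0 0 0 0 0.5;0.02 0.03 0 0 0 0 0.5;0.02 0.03 0 0 0 0 0.5;0.02 0.027 0 0 0 0 0.5;0 0 0 0 0 0 0.5"}}

```text
time_s: 24.6
tool_pos: [0.593, 0.039, 0.2041]
ee_rot: [180.0, -0.1, 90.8]
ft_force: [-0.8, 0.5, -0.4]
width: 0.754
grasp_force: 0.0
```

>>> {"name": "jog_arm", "arguments": {"moves": "0.008 0 0 0 0 0.3 0.5;0 0 0 0 0 0 0.5;0 0 0 0 0 0 0.5"}}

```text
time_s: 24.9
tool_pos: [0.5995, 0.0343, 0.2043]
ee_rot: [-180.0, 0.0, 90.8]
ft_force: [-0.2, 0.3, 0.4]
width: 0.754
grasp_force: 0.0
```

Descend to a TCP height of about 0.028.

>>> {"name": "jog_arm", "arguments": {"moves": "0 0 -0.03 0 0 0 0.5;0 0 -0.04 0 0 0 0.5;0 0 -0.04 0 0 0 0.5;0 0 -0.03 0 0 0 0.5;0 0 -0.02 0 0 0 0.5;0 0 -0.01 0 0 0 0.5;0 0 -0.006 0 0 0 0.5;0 0 0 0 0 0 0.5;0 0 0 0 0 0 0.5"}}

```text
time_s: 25.8
tool_pos: [0.6007, 0.035, 0.0298]
ee_rot: [179.9, 0.0, 90.8]
ft_force: [0.1, 0.5, -0.6]
width: 0.747
grasp_force: 0.0
```

>>> {"name": "jog_arm", "arguments": {"moves": "0 0 -0.005 0 0 0 0.5;0 0 -0.001 0 0 0 0.5;0 0 0 0 0 0 0.5;0 0 0 0 0 0 -1;0 0 0 0 0 0 -1;0 0 0 0 0 0 -1;0 0 0 0 0 0 -1;0 0 0 0 0 0 -1;0 0 0 0 0 0 -1"}}

```text
time_s: 26.7
tool_pos: [0.6001, 0.0352, 0.0228]
ee_rot: [180.0, -0.0, 90.8]
ft_force: [0.4, 0.6, 4.1]
width: 0.502
grasp_force: 63.5
```

>>> {"name": "jog_arm", "arguments": {"moves": "0 0 0.01 0 0 0 -1;0 0 0.03 0 0 0 -1;0 0 0.03 0 0 0 -1;0 0 0.03 0 0 0 -1;-0.009 0.025 0 0 0 7 -1;-0.009 0.024 0 0 0 7 -1;-0.009 0.024 0 0 0 7 -1;-0.009 0.024 0 0 0 7 -1;-0.009 0.024 0 0 0 7 -1;-0.009 0.024 0 0 0 7 -1;-0.008 0.024 0 0 0 7 -1;-0.008 0.024 0 0 0 7 -1;-0.008 0.024 0 0 0 7 -1;-0.008 0.024 0 0 0 7 -1;-0.008 0.024 0 0 0 7 -1;-0.008 0 0 0 0 7.4 -1;0 0 0 0 0 0 -1;0 0 0 0 0 0 -1;0 0 0 0 0 0 -1"}}

```text
time_s: 28.6
tool_pos: [0.498, 0.2996, 0.1223]
ee_rot: [-180.0, 0.0, 175.0]
ft_force: [0.3, 0.4, -1.4]
width: 0.499
grasp_force: 62.9
```

>>> {"name": "jog_arm", "arguments": {"moves": "0 0 -0.03 0 0 0 -1;0 0 -0.03 0 0 0 -1;0 0 -0.02 0 0 0 -1;0 0 -0.01 0 0 0 -1;0 0 -0.002 0 0 0 -1;0 0 0 0 0 0 -1;0 0 0 0 0 0 -1"}}

```text
time_s: 29.3
tool_pos: [0.4988, 0.3006, 0.0317]
ee_rot: [179.9, 0.1, 175.2]
ft_force: [0.3, 0.9, -1.0]
width: 0.502
grasp_force: 62.9
```

>>> {"name": "jog_arm", "arguments": {"moves": "0 0 -0.001 0 0 0 -1;0 0 0 0 0 0 -1"}}

```text
time_s: 29.5
tool_pos: [0.4981, 0.3005, 0.0301]
ee_rot: [180.0, 0.1, 175.2]
ft_force: [-0.6, 0.8, -2.6]
width: 0.501
grasp_force: 62.9
```

>>> {"name": "jog_arm", "arguments": {"moves": "0 0 -0.001 0 0 0 -1;0 0 -0.001 0 0 0 -1;0 0 0 0 0 0 -1;0 0 0 0 0 0 -1"}}

```text
time_s: 29.9
tool_pos: [0.498, 0.3005, 0.0287]
ee_rot: [180.0, 0.0, 175.2]
ft_force: [-5.3, -2.9, 10.0]
width: 0.503
grasp_force: 64.2
```

Contact. I'll release, rise and move back so the cameras can see the block.

>>> {"name": "jog_arm", "arguments": {"moves": "0 0 0 0 0 0 0.3;0 0 0 0 0 0 0.3;0 0 0 0 0 0 0.3;0 0 0 0 0 0 0.3;0 0 0.03 0 0 0 0.3;0 0 0.05 0 0 0 0.3;0 0 0.05 0 0 0 0;0 -0.05 0.03 0 0 -6 0;0 -0.05 0 0 0 -8 0;0 -0.05 0 0 0 -8 0;0 -0.05 0 0 0 -8 0;0 -0.05 0 0 0 -8 0;0 -0.05 0 0 0 -8 0;0 -0.05 0 0 0 -8 0;0 -0.05 0 0 0 -8 0;0 -0.05 0 0 0 -8 0;0 -0.05 0 0 0 -8 0;0 -0.05 0 0 0 -6.5 0;0 0 0 0 0 0 0;0 0 0 0 0 0 0"}}

```text
time_s: 31.9
tool_pos: [0.4972, -0.2437, 0.1826]
ee_rot: [-180.0, -0.0, 90.6]
ft_force: [-0.4, 0.6, -0.0]
width: 0.499
grasp_force: 0.0
```

Run:
```python
import look
from look import *
look.CL=8.
ims={n:arm.read_camera(n) for n in C}
pickle.dump(ims,open("d2.pkl","wb"))
s=arm.state(); print(s["tool_pos"],s["ee_rot"],s["time_s"])
bk=run(ims,"block",BLOCK,(.498,.300,-.085),.016)
bt=run(ims,"brd",rect(.210,.110,.016)[::2]+rect(.186,.110,.016)[1::2],(.497,.300,-.085))
for t in("stamp_square","stamp_round","stamp_oblong"):
    p=[arm.place_of(t,n) for n in C]
    try: print(t,tri(p[0][0]["pixel"],p[1][0]["pixel"]))
    except Exception: print(t,p)
view(ims,[(rect(.16,.054,.016),(.4972,.2998,np.radians(-4.85)),0)],{"top":(130,180,210,290),"side":(140,115,260,200)},"pics/b1.png")
```

```text
[ 0.4976 -0.2418  0.1827] [-179.9758   -0.0457   90.8035] 32.0
block both [0.4994 0.3007] -4.97 -89.4
block top [0.4989 0.3007] -4.83 -41.3
block side [0.5    0.3007] -5.31 -48.7
brd both [0.4984 0.2982] -4.67 -97.1
brd top [0.4966 0.2968] -4.78 -54.6
brd side [0.5003 0.3018] -4.56 -52.6
stamp_square (array([ 0.569 , -0.294 ,  0.0158]), [0.00023879964840136872, 0.00023879964840141618])
stamp_round (array([ 0.4982, -0.2958,  0.0087]), [0.002304898070844591, 0.002304898070845093])
stamp_oblong [[], [{'pixel': [312.9, 389.9], 'conf': 0.71}]]
```

View pics/b1.png

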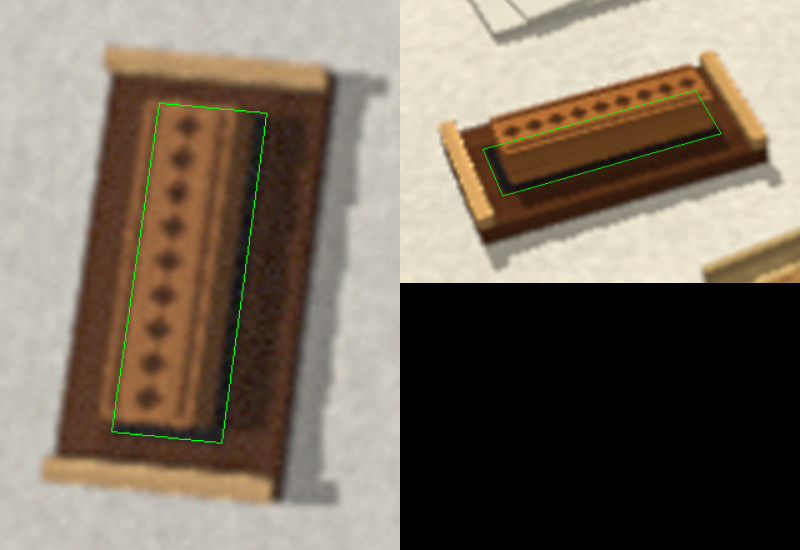

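The block lies carved face up on the pad. The fit puts it at (0.499, 0.301) against the pad at (0.497, 0.300), so it's aligned within about 2 mm, with pad showing around it. Now the stamps go back, oblong first.

>>> {"name": "jog_arm", "arguments": {"moves": "-0.035 -0.03 0 0 0 0 0;-0.0305 -0.02 0 0 0 -0.2 0;0 0 0 0 0 0 0;0 0 0 0 0 0 0"}}

```text
time_s: 32.7
tool_pos: [0.4321, -0.2927, 0.1833]
ee_rot: [180.0, 0.0, 90.5]
ft_force: [0.7, 0.4, 0.4]
width: 0.504
grasp_force: 0.0
```

>>> {"name": "jog_arm", "arguments": {"moves": "0 0 -0.03 0 0 0 0;0 0 -0.03 0 0 0 0;0 0 -0.03 0 0 0 0;0 0 -0.017 0 0 0 0;0 0 -0.009 0 0 0 0;0 0 0 0 0 0 0;0 0 0 0 0 0 -1;0 0 0 0 0 0 -1;0 0 0 0 0 0 -1;0 0 0 0 0 0 -1;0 0 0 0 0 0 -1;0 0 0 0 0 0 -1;0 0 0 0 0 0 -1"}}

```text
time_s: 34.0
tool_pos: [0.4329, -0.2932, 0.0682]
ee_rot: [179.9, 0.1, 90.5]
ft_force: [-0.3, 1.3, 6.2]
width: 0.252
grasp_force: 59.2
```

>>> {"name": "jog_arm", "arguments": {"moves": "0 0 0.01 0 0 0 -1;0 0 0.03 0 0 0 -1;0 0 0.03 0 0 0 -1;0 0 0.03 0 0 0 -1;0 0 0.02 0 0 0 -1;0.01 0.03 0 0 0 0 -1;0.012 0.04 0 0 0 0 -1;0.012 0.04 0 0 0 0 -1;0.012 0.04 0 0 0 0 -1;0.012 0.04 0 0 0 0 -1;0.012 0.04 0 0 0 0 -1;0.012 0.04 0 0 0 0 -1;0.012 0.04 0 0 0 0 -1;0.01 0.04 0 0 0 0 -1;0.007 0.0277 0 0 0 0 -1;0 0.01 0 0 0 0 -1;0 0 0 0 0 0 -1;0 0 0 0 0 0 -1;0 0 0 0 0 0 -1"}}

```text
time_s: 35.9
tool_pos: [0.543, 0.0936, 0.1871]
ee_rot: [-180.0, 0.0, 90.5]
ft_force: [-0.5, -0.1, -1.7]
width: 0.244
grasp_force: 59.1
```

>>> {"name": "jog_arm", "arguments": {"moves": "0.0005 0.001 -0.03 0 0 0 -1;0 0 -0.03 0 0 0 -1;0 0 -0.03 0 0 0 -1;0 0 -0.015 0 0 0 -1;0 0 -0.005 0 0 0 -1;0 0 0 0 0 0 -1;0 0 0 0 0 0 -1"}}

```text
time_s: 36.6
tool_pos: [0.5449, 0.0959, 0.0787]
ee_rot: [179.9, -0.0, 90.5]
ft_force: [0.6, 0.2, -0.6]
width: 0.246
grasp_force: 59.1
```

>>> {"name": "jog_arm", "arguments": {"moves": "0 0 -0.001 0 0 0 -1;0 0 -0.001 0 0 0 -1;0 0 0 0 0 0 -1;0 0 0 0 0 0 -1"}}

```text
time_s: 37.0
tool_pos: [0.5438, 0.0961, 0.0753]
ee_rot: [180.0, -0.0, 90.5]
ft_force: [-0.5, 0.7, -1.7]
width: 0.249
grasp_force: 59.1
```

>>> {"name": "jog_arm", "arguments": {"moves": "0 -0.001 0 0 0 0 -1;0 0 -0.001 0 0 0 -1;0 0 -0.001 0 0 0 -1;0 0 0 0 0 0 -1;0 0 0 0 0 0 -1"}}

```text
time_s: 37.5
tool_pos: [0.544, 0.0951, 0.0743]
ee_rot: [180.0, -0.0, 90.5]
ft_force: [-6.4, -0.2, 9.2]
width: 0.245
grasp_force: 60.5
```

>>> {"name": "jog_arm", "arguments": {"moves": "0 0 0 0 0 0 -0.2;0 0 0 0 0 0 0;0 0 0 0 0 0 0;0 0 0.03 0 0 0 0;0 0 0.04 0 0 0 0;0 0 0.04 0 0 0 0;-0.004 -0.027 0 0 0 0 0;-0.004 -0.036 0 0 0 0 0;-0.004 -0.036 0 0 0 0 0;-0.004 -0.036 0 0 0 0 0;-0.004 -0.036 0 0 0 0 0;-0.004 -0.036 0 0 0 0 0;-0.004 -0.036 0 0 0 0 0;-0.004 -0.036 0 0 0 0 0;-0.004 -0.036 0 0 0 0 0;-0.004 -0.036 0 0 0 0 0;-0.003 -0.036 0 0 0 0 0;0 0 0 0 0 0 0;0 0 0 0 0 0 0;0 0 0 0 0 0 0"}}

```text
time_s: 39.5
tool_pos: [0.5007, -0.2911, 0.1827]
ee_rot: [-180.0, -0.0, 90.6]
ft_force: [-0.2, 1.2, 0.2]
width: 0.501
grasp_force: 0.0
```

>>> {"name": "jog_arm", "arguments": {"moves": "0 0 -0.03 0 0 0 0;0 0 -0.03 0 0 0 0;0 0 -0.03 0 0 0 0;0 0 -0.02 0 0 0 0;0 0 -0.008 0 0 0 0;0 0 0 0 0 0 0;0 0 0 0 0 0 -1;0 0 0 0 0 0 -1;0 0 0 0 0 0 -1;0 0 0 0 0 0 -1;0 0 0 0 0 0 -1;0 0 0 0 0 0 -1;0 0 0 0 0 0 -1"}}

```text
time_s: 40.8
tool_pos: [0.5017, -0.2925, 0.0668]
ee_rot: [179.9, 0.1, 90.5]
ft_force: [-0.4, 1.3, 5.8]
width: 0.247
grasp_force: 59.4
```

>>> {"name": "jog_arm", "arguments": {"moves": "0 0 0.01 0 0 0 -1;0 0 0.03 0 0 0 -1;0 0 0.03 0 0 0 -1;0 0 0.03 0 0 0 -1;0 0 0.02 0 0 0 -1;0.003 0.03 0 0 0 0 -1;0.005 0.038 0 0 0 0 -1;0.005 0.038 0 0 0 0 -1;0.005 0.038 0 0 0 0 -1;0.005 0.038 0 0 0 0 -1;0.005 0.038 0 0 0 0 -1;0.005 0.038 0 0 0 0 -1;0.005 0.038 0 0 0 0 -1;0.0045 0.0215 0 0 0 0 -1;0 0.01 0 0 0 0 -1;0 0 0 0 0 0 -1;0 0 0 0 0 0 -1;0 0 0 0 0 0 -1"}}

```text
time_s: 42.6
tool_pos: [0.5431, 0.0342, 0.185]
ee_rot: [-180.0, 0.0, 90.5]
ft_force: [1.2, 0.1, -1.4]
width: 0.246
grasp_force: 58.9
```

>>> {"name": "jog_arm", "arguments": {"moves": "0 0 -0.03 0 0 0 -1;0 0 -0.03 0 0 0 -1;0 0 -0.03 0 0 0 -1;0 0 -0.015 0 0 0 -1;0 0 -0.005 0 0 0 -1;0 0 0 0 0 0 -1;0 0 0 0 0 0 -1;0 0 0 0 0 0 -1"}}

```text
time_s: 43.4
tool_pos: [0.5445, 0.0354, 0.0768]
ee_rot: [179.8, 0.0, 90.5]
ft_force: [-0.9, -0.3, -0.9]
width: 0.249
grasp_force: 59.0
```

>>> {"name": "jog_arm", "arguments": {"moves": "0 0 -0.002 0 0 0 -1;0 0 -0.001 0 0 0 -1;0 0 -0.001 0 0 0 -1;0 0 0 0 0 0 -1;0 0 0 0 0 0 -1"}}

```text
time_s: 43.9
tool_pos: [0.5439, 0.0357, 0.0728]
ee_rot: [179.9, 0.0, 90.6]
ft_force: [-5.6, 0.1, 11.5]
width: 0.248
grasp_force: 60.5
```

>>> {"name": "jog_arm", "arguments": {"moves": "0 0 0 0 0 0 -0.2;0 0 0 0 0 0 0;0 0 0 0 0 0 0;0 0 0.03 0 0 0 0;0 0 0.04 0 0 0 0;0 0 0.04 0 0 0 0;0.003 -0.027 0 0 0 0 0;0.003 -0.038 0 0 0 0 0;0.003 -0.038 0 0 0 0 0;0.003 -0.038 0 0 0 0 0;0.003 -0.038 0 0 0 0 0;0.003 -0.038 0 0 0 0 0;0.003 -0.038 0 0 0 0 0;0.003 -0.038 0 0 0 0 0;0.003 -0.034 0 0 0 0 0;0 0 0 0 0 0 0;0 0 0 0 0 0 0;0 0 0 0 0 0 0"}}

```text
time_s: 45.7
tool_pos: [0.5701, -0.2905, 0.1806]
ee_rot: [-180.0, -0.0, 90.6]
ft_force: [-0.3, 0.6, -0.5]
width: 0.498
grasp_force: 0.0
```

>>> {"name": "jog_arm", "arguments": {"moves": "0 0 -0.03 0 0 0 0;0 0 -0.03 0 0 0 0;0 0 -0.03 0 0 0 0;0 0 -0.02 0 0 0 0;0 0 -0.008 0 0 0 0;0 0 0 0 0 0 0;0 0 0 0 0 0 -1;0 0 0 0 0 0 -1;0 0 0 0 0 0 -1;0 0 0 0 0 0 -1;0 0 0 0 0 0 -1;0 0 0 0 0 0 -1;0 0 0 0 0 0 -1"}}

```text
time_s: 47.0
tool_pos: [0.5715, -0.292, 0.065]
ee_rot: [179.8, 0.1, 90.5]
ft_force: [0.4, 0.6, 6.4]
width: 0.248
grasp_force: 59.4
```

>>> {"name": "jog_arm", "arguments": {"moves": "0 0 0.01 0 0 0 -1;0 0 0.03 0 0 0 -1;0 0 0.03 0 0 0 -1;0 0 0.03 0 0 0 -1;0 0 0.02 0 0 0 -1;-0.003 0.02 0 0 0 0 -1;-0.003 0.03 0 0 0 0 -1;-0.003 0.03 0 0 0 0 -1;-0.003 0.03 0 0 0 0 -1;-0.003 0.03 0 0 0 0 -1;-0.003 0.03 0 0 0 0 -1;-0.003 0.03 0 0 0 0 -1;-0.003 0.03 0 0 0 0 -1;-0.003 0.026 0 0 0 0 -1;0 0.01 0 0 0 0 -1;0 0 0 0 0 0 -1;0 0 0 0 0 0 -1;0 0 0 0 0 0 -1"}}

```text
time_s: 48.8
tool_pos: [0.5433, -0.0266, 0.1831]
ee_rot: [180.0, 0.0, 90.5]
ft_force: [-0.7, -0.8, -0.4]
width: 0.245
grasp_force: 58.8
```

>>> {"name": "jog_arm", "arguments": {"moves": "0 0 -0.03 0 0 0 -1;0 0 -0.03 0 0 0 -1;0 0 -0.03 0 0 0 -1;0 0 -0.015 0 0 0 -1;0 0 -0.005 0 0 0 -1;0 0 0 0 0 0 -1;0 0 0 0 0 0 -1;0 0 0 0 0 0 -1"}}

```text
time_s: 49.6
tool_pos: [0.5445, -0.0257, 0.0748]
ee_rot: [179.8, 0.0, 90.5]
ft_force: [-0.2, 0.7, -1.4]
width: 0.248
grasp_force: 59.0
```

>>> {"name": "jog_arm", "arguments": {"moves": "0 0 -0.002 0 0 0 -1;0 0 -0.001 0 0 0 -1;0 0 -0.001 0 0 0 -1;0 0 0 0 0 0 -1;0 0 0 0 0 0 -1"}}

```text
time_s: 50.1
tool_pos: [0.5441, -0.0254, 0.0709]
ee_rot: [179.9, 0.0, 90.6]
ft_force: [-3.7, 1.3, 11.5]
width: 0.249
grasp_force: 60.3
```

>>> {"name": "jog_arm", "arguments": {"moves": "0 0 0 0 0 0 -0.2;0 0 0 0 0 0 0;0 0 0 0 0 0 0;0 0 0.03 0 0 0 0;0 0 0.04 0 0 0 0;0 0 0.04 0 0 0 0;-0.02 -0.05 0.02 0 0 0 0;-0.03 -0.05 0 0 0 0 0;-0.03 -0.05 0 0 0 0 0;-0.03 -0.05 0 0 0 0 0;-0.03 -0.05 0 0 0 0 0;-0.03 -0.05 0 0 0 0 0;-0.03 -0.05 0 0 0 0 0;-0.03 -0.05 0 0 0 0 0;-0.03 -0.05 0 0 0 0 0;-0.03 -0.05 0 0 0 0 0;0 0 0 0 0 0 0;0 0 0 0 0 0 0"}}

```text
time_s: 51.9
tool_pos: [0.2932, -0.4555, 0.1959]
ee_rot: [-180.0, -0.1, 90.4]
ft_force: [1.2, 0.3, 1.3]
width: 0.504
grasp_force: 0.0
```

Run:
```python
import look
from look import *
ims={n:arm.read_camera(n) for n in C}
pickle.dump(ims,open("d3.pkl","wb"))
s=arm.state(); print(s["tool_pos"],s["time_s"])
for t in("stamp_square","stamp_round","stamp_oblong","jar","tool_cup"):
    p=[arm.place_of(t,n) for n in C]
    try: print(t,tri(p[0][0]["pixel"],p[1][0]["pixel"]))
    except Exception: print(t,p)
rk=(.5876,.0358,np.radians(1.0))
view(ims,[(CORK,rk,0)],{"top":(225,150,335,240),"side":(220,155,370,275)},"pics/z1.png")
```

```text
[ 0.2946 -0.4541  0.1961] 52.0
stamp_square [[{'pixel': [304.2, 216.7], 'conf': 0.71}], []]
stamp_round [[{'pixel': [278.4, 212.9], 'conf': 0.77}], []]
stamp_oblong [[{'pixel': [250.6, 220.2], 'conf': 0.56}], []]
jar (array([ 0.4064, -0.0337,  0.0077]), [0.006570152096393092, 0.006570152096392946])
tool_cup [[{'pixel': [391.3, 141.3], 'conf': 0.74}], []]
```

View pics/z1.png

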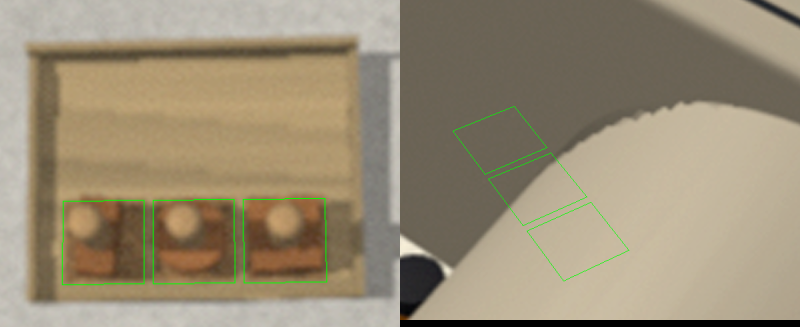

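In the top view the stamps stand on their own cork squares, with handles at crop positions (84,220), (182,221) and (285,223). The arm blocks the side view, so I'll clear it and compare with the first pictures.

>>> {"name": "jog_arm", "arguments": {"moves": "-0.03 -0.03 0.01 0 0 0 0;-0.04 -0.03 0.01 0 0 0 0;-0.03 -0.03 0.01 0 0 0 0;0 -0.02 0 0 0 0 0;0 0 0 0 0 0 0;0 0 0 0 0 0 0"}}

```text
time_s: 53.1
tool_pos: [0.1949, -0.564, 0.2258]
ee_rot: [-180.0, -0.1, 90.5]
ft_force: [-0.5, 0.5, -0.9]
width: 0.499
grasp_force: 0.0
```

Run:
```python
from look import *
ims={n:arm.read_camera(n) for n in C}; old,_=pickle.load(open("d0.pkl","rb"))
g=lambda a:cv2.cvtColor(a,cv2.COLOR_RGB2GRAY)
win={"sq":((.5436,-.025),),"rnd":((.5426,.035),),"obl":((.5416,.095),)}
for k,((x,y),) in win.items():
    for n in C:
        u=C[n].proj([(x,y,.085)])[0].round().astype(int); r=8
        T=g(old[n])[u[1]-r:u[1]+r,u[0]-r:u[0]+r]; S=g(ims[n])[u[1]-r-5:u[1]+r+5,u[0]-r-5:u[0]+r+5]
        up=lambda a:cv2.resize(a,None,fx=5,fy=5,interpolation=cv2.INTER_CUBIC)
        m=cv2.minMaxLoc(cv2.matchTemplate(up(S),up(T),cv2.TM_CCOEFF_NORMED)); print(k,n,"shift px",np.array(m[3])/5-5,round(m[1],3))
for n in C:
    d=cv2.absdiff(g(ims[n]),g(old[n]))
    for t,X in(("jar",(.412,-.034,.03)),("cup",(.736,-.249,.05))):
        u=C[n].proj([X])[0].astype(int); print(t,n,d[u[1]-18:u[1]+18,u[0]-18:u[0]+18].mean())
cork=(.5876,.0358,np.radians(1.0))
view(ims,[],{"top":(130,140,450,300),"side":(140,115,440,400)},"pics/z2.png")
```

```text
sq top shift px [-0.6  0.2] 0.986
sq side shift px [-1.6 -0.2] 0.897
rnd top shift px [-0.8  0.4] 0.979
rnd side shift px [-1.8 -0.4] 0.918
obl top shift px [-0.4 -0.2] 0.969
obl side shift px [ 0.  -0.4] 0.995
jar top 2.121141975308642
cup top 1.7353395061728396
jar side 0.9938271604938271
cup side 0.8240740740740741
```

View pics/z2.png

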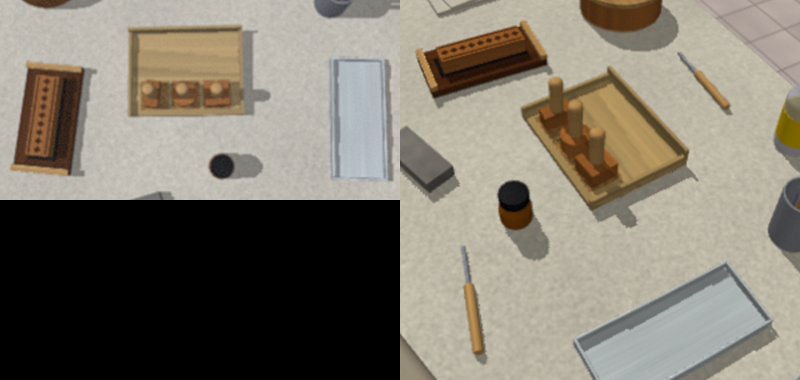

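All three stamps are upright and within about 1–2 mm of where they started. The block is on the pad, and the jar and cup haven't moved. Handing in.

```bash
python3 -c "
from bench import arm
print(arm.finish_job())"
```

```text
the job is handed in; nothing more can be done
None
```

The job is handed in, though it returned no verdict: the border block lies carved face up within about 2 mm of centre on the pad, all three stamps are upright on their own cork squares, the jar and tool cup are unmoved, and it took about 53 s of the 133 s allowed.

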